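# Clamp a carving blank with the cam lever

## Robot

A 6-joint arm with a two-finger parallel gripper is mounted at the origin on the work surface. World frame = base frame: x ahead of the robot, y to its left, z up, the work surface at z = 0. Lengths are in mm, angles in rad, forces in N, time in s.
With the tool pointing down it reaches from about 400 to 925 mm from the base axis. Payload 12.5 kg.
Tool frame: the origin (TCP) lies on the centre line of the jaws, within the pads' length; the fingertips stand 17 mm ahead of it and the grasp point (between the pads) lies 2 mm behind it; z points along the fingers, y is the line along which they close (so a half turn about z gives the same grasp; the last joint's range is limited). The gripper opens to 95 mm and grips with 3 to 60 N. Pads are 20 mm wide; open, the fingers measure 119 mm over their backs; the gripper's body (75 mm by 180 mm) begins 59 mm behind the grasp point.
Start: joints at [1.222, 0.491, 1.559, -0, 1.092, -0.106], TCP at [150.245, 606.689, 231.661] pointing down, gripper open.
Joint ranges: [-3.1, 3.1], [-0.84, 2.19], [0.05, 2.79], [-1.13, 4.28], [0.06, 2.93], [-2.69, 2.69]. Speed limits (rad/s): [2.22, 2.22, 2.79, 3.14, 3.14, 3.14].

## Interface

Orientations are given as [roll, pitch, yaw] about the fixed x, y, z axes, in that order (R = Rz(yaw) Ry(pitch) Rx(roll)).
In Python, from cell import env gives the robot as it stands.
- The arm moves only by the tool drive_tool, never from a script. Its argument "deltas" is text: rows parted by semicolons, each of 4 numbers parted by spaces: the shift along the world's x, y, z normalised to -1 to 1, where 1 is 100 mm, then the turn about the world's z normalised to -1 to 1, where 1 is 180 degrees. A call has 1 to 10 rows; each row shifts and turns the commanded pose from where the row before left it; what a row does not reach is not made up. A row lasts 1/12 s, in which the tool goes at most 41.7 mm and 7.16 degrees, less where a joint would pass 70% of its speed; a pose out of reach is approached as far as the arm can. A call with a number of a shift or a turn outside -1 to 1 is refused whole. A call with a gripper value outside its range is refused whole. "gripper" is the closure, from 0 (fully open) to 1 (shut), set as the call begins (left out, the last holds). The fingers move at their own pace and stop on an object; the grip force is fixed at half the most. Time passes only in rows, so rows that do not move let the fingers close. It gives the time, the measured TCP pose, the force, the opening and the grip force at its end, in the units of the state.
- env.state(): the state, without advancing time (a new reading comes with each control period).
- env.read_camera(name): name is "side" or "top"; returns (picture, depth): 400x640x3 uint8, red, green, blue; 400x640 float32, mm along the optical axis (not along the pixel's ray), 0 where there is no reading.
- env.camera_params(name): a dict with "mtx" (3x3 intrinsics, pixels), "k1" (the pictures are not rectified: a ray, as slopes to the right and down, at radius r is drawn at 1 + k1 r^2 times it, then the intrinsics apply), "camera_from_world" (4x4, takes a point from world to camera coordinates). Camera axes: x right, y down, z forward; pixel columns grow to the right and rows downward; lengths in mm; the calibration is good to about 2 mm. A picture is of the moment at which its call begins. camera_params takes no time and is no camera call.
- env.job_done(): hands the job in; it is judged then, once.
The state is a dict: "t": time; "joints": joint angles; "qvel": joint speeds; "tau": joint torques, N m; "eef_pos": TCP position; "tcp_rot": TCP orientation; "ft_force": force on the tool from outside, world axes, zero at the start; "moment": the same for the moment, N m; "opening": opening from 0.0 (shut) to 1.0 (fully open); "grip_force": force on a finger pad.
Only numpy, scipy, OpenCV 4.12 (cv2) and the standard library are available. Lean on these libraries where they do the work, as an engineer would, in place of code of your own. Each camera call takes 0.05 s, during which the arm holds its last target. There are 200 camera calls.

## Task

Get the roughed-out wooden figure ready for carving: push it along the channel of the clamping board with a fingertip until its head end rests against the end stop, and then push the clamp's lever round, as far as it will go, so that the jaw holds the figure fast. Push only: the figure stays lying flat on the board and is never lifted, and the mallet, the gouge and the standing finished figure are left where they are.

Things in the scene. Friction and masses are not known exactly. Their poses are not given: they have to be found in the camera images.
- fixture: Clamping board fixed to the table: plywood base 18 mm thick. Origin on the table surface under the figure's final place, z up. In its frame (mm): base x -130..100, y -150..75; figure's channel along x at y 0, open at -x, closed at +x by the end stop; fence along +y, inner face y 29, x -65..65; jaw on the -y side, x -42..42, y -91..-51, top z 48; lever behind the jaw. Fence and stop tops z 54.
- stop_face (a point): Middle of the end stop's face that the figure's head must rest against, at fixture x 60, y 0, z 36 mm; axes as the fixture's.
- blank: Loose rough-cut wooden figure, 120 (x) x 50 (y) x 47 mm high, about 0.3 kg, lying in the channel. Origin: centre of its underside, on the base at z 18 mm. Flat upright foot end at its x -60 (47 high), rounded head at +60 (flat to 30 high). Saw notch in the top between. It starts 30 to 55 mm short of the stop, must slide that far along fixture +x, and slides under 1 to 8 N.
- blank_head (a point): Middle of the head end's face of the figure, 60 mm along the figure's +x from its centre, 18 mm above its underside.
- lever (a joint): Cam lever angle, rad, growing counter-clockwise seen from above: 0 open, rigid stop at 1.75; starts at 0 to 0.3. At q the bar points from the pivot to 215 deg + q, counter-clockwise from fixture x. Jaw advance is 8 mm per rad: the pad meets the figure at about 1.0, presses 12 N at 1.5, 18 N at 1.75. Takes 4 to 9 N to push at the tip; friction keeps it where left.
- lever_pivot (a point): On the lever's vertical turning axis, at the height of the middle of its bar (fixture x 0, y -105, z 54 mm).
- lever_tip (a point): Free end of the lever's centre line, 95 mm from the axis. Steel bar 14 mm wide, z 46 to 62 mm above the table, with a hard black round sleeve, 19 mm across, on its last 32 mm. Free space beneath the bar down to the board or table, save for the round cam (within 30 mm of the axis, top z 45).
- pad: Black rubber-faced sprung pad before the jaw, 80 mm long (x), 12 mm thick, z 20 to 48 mm, spring 3 N per mm. Its origin is not at the pad: it coincides with the fixture's when the lever is at 0; the gripping face is at its y = -29 mm, so the channel is then 58 mm wide.
- mallet: Bystander: turned wooden carver's mallet standing on its head, 88 mm across, 210 mm tall. Origin at the centre of its underside.
- figure: Bystander: finished turned figure standing upright, 48 mm across, 130 mm tall. Origin at the centre of its underside.
- gouge: Bystander: small gouge with dark wooden handle lying on the table, 200 mm long along its x. Origin at the middle of its underside.
Things that resemble listed ones, but are neither listed nor needed, are in the scene too. What is shaped like the blank but black or red is not meant.

How it is judged:
By the outcome, as a careful person would: the job done as asked, in the order asked, and still so for the second after the job is handed in, with the robot touching nothing.
It also fails if it takes over 48 s, if anything falls off the work surface, if the arm or the gripper's body presses on something with over 40 N, if the wrist force passes 120 N, or if a joint passes its speed limit or range.

## Working session

There is one attempt and no reset: what is moved stays moved. The work goes in short steps, Python scripts to look and compute and a tool call to move; the robot and the scene stay as the last step left them, time stands still between calls to the robot, and variables do not carry over. Pictures are saved under pics/ and viewed, at most 10 in all, crops included, and the job is handed in when it is done.

Besides the shell and the picture viewer there is one more tool, called as name(argument=value, ...) on one line, values as JSON. drive_tool: Moves the arm, as the interface text tells. Its arguments: {"type":"object","properties":{"deltas":{"type":"string"},"gripper":{"type":"number"}},"required":["deltas"]}

```bash
mkdir -p pics; cat > h.py <<'E'
import numpy as np, cv2
from cell import env
def ray(name,u,v):
    p=env.camera_params(name); M=np.array(p["mtx"]); k=p["k1"]; T=np.array(p["camera_from_world"])
    d=np.array([(u-M[0,2])/M[0,0],(v-M[1,2])/M[1,1]]); s=d.copy()
    for _ in range(20): s=d/(1+k*(s@s))
    R=T[:3,:3]; return -R.T@T[:3,3], R.T@np.array([s[0],s[1],1.])
def onz(name,u,v,z):
    c,d=ray(name,u,v); return (c+d*(z-c[2])/d[2]).round(1)
def dep(name,u,v,D):
    c,d=ray(name,u,v); return (c+d*D).round(1)
E
python3 - <<'E'
from h import *
for n in("top","side"):
    im,D=env.read_camera(n); np.savez(f"pics/{n}0.npz",im=im,D=D)
    cv2.imwrite(f"pics/{n}0.png",im[:,:,::-1]); print(n,ray(n,320,200))
E
```

```text
top (array([ 192.40505891,   75.70163965, 1382.29421834]), array([ 0.19036457, -0.01049142, -0.98188808]))
side (array([  68.64085689, -448.97226346,  892.42496955]), array([ 0.35029653,  0.49550973, -0.79518651]))
```

View pics/top0.png

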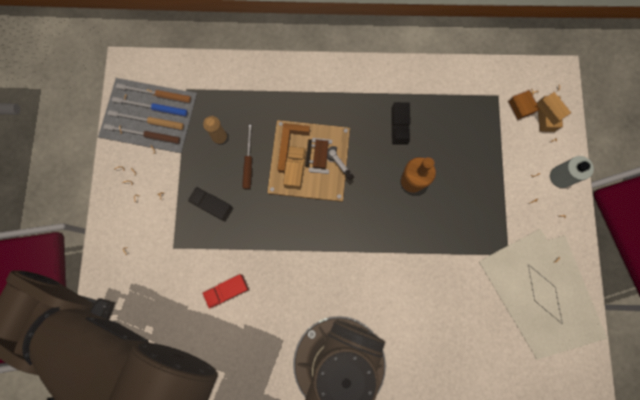

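View pics/side0.png

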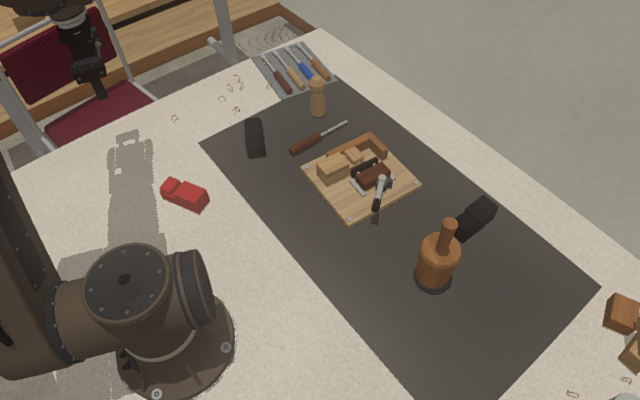

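The top view shows the board at about (310,160), with the stop at its upper edge and the fence on its left. The jaw is the brown block at (319,155), and the lever runs from (333,153) to (350,177).

Candidates for the blank: pale wood in the channel (296,168), black (401,123), black (210,204), red (226,291), and pale blocks off to the right (553,112). I choose the pale one in the channel and check it in a crop.

```bash
python3 - <<'E'
from h import *
z=np.load("pics/top0.npz");im=z["im"];D=z["D"]
c=cv2.resize(im[110:210,255:365],None,fx=6,fy=6,interpolation=cv2.INTER_CUBIC)
s=np.load("pics/side0.npz")["im"][120:235,290:430]
s=cv2.resize(s,None,fx=5,fy=5)
cv2.imwrite("pics/c0.png",c[:,:,::-1])
cv2.imwrite("pics/c1.png",s[:,:,::-1])
P=np.array([[dep("top",u,v,D[v,u]) for u in range(255,365)] for v in range(110,210)])
np.save("pics/P.npy",P)
m=(P[...,2]>10)&(P[...,2]<26)
q=np.argwhere(m)[:,::-1].astype(np.float32)
q=P[m][:,:2].astype(np.float32)
r=cv2.minAreaRect(q);print(r,cv2.boxPoints(r))
E
```

```text
Traceback (most recent call last):
  File "h.py", line 11, in dep
    c,d=ray(name,u,v); return (c+d*D).round(1)
        ~~~^^^^^^^^^^
  File "h.py", line 4, in ray
    p=env.camera_params(name); M=np.array(p["mtx"]); k=p["k1"]; T=np.array(p["camera_from_world"])
ValueError: time passes only in moves, steps and waits
```

View pics/c0.png

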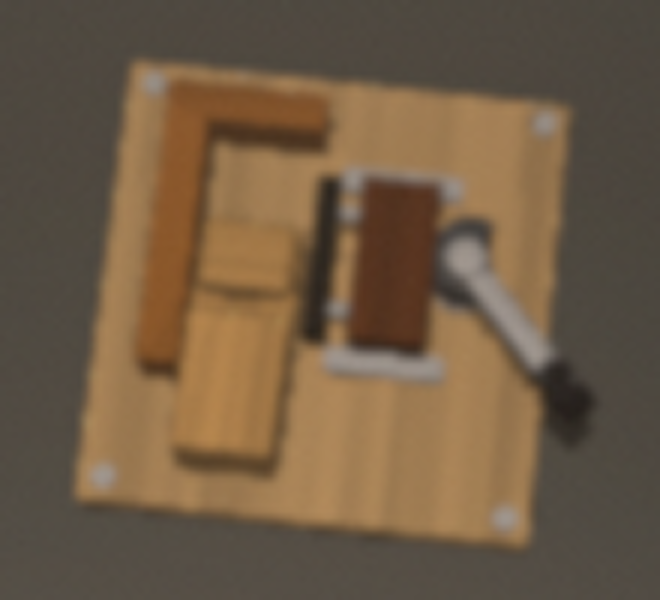

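View pics/c1.png

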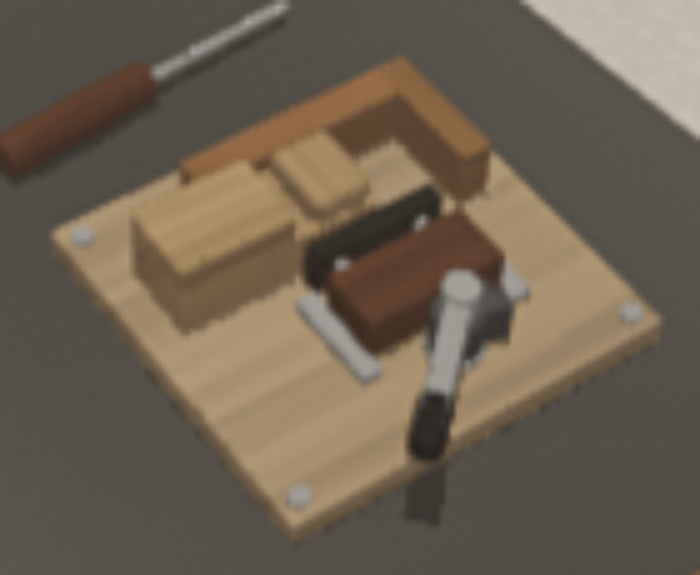

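The crops confirm it: the pale blank (crop about 235,340) lies in the channel with its foot edge at crop y≈460. The head is towards the stop, and the lever runs from its pivot at (467,250) to its tip near (575,430).

```bash
python3 - <<'E'
from h import *
f=lambda x,y,z:onz("top",(x+.5)/6-.5+255,(y+.5)/6-.5+110,z)[:2]
W=np.array([f(135,62,18),f(570,105,18),f(527,545,18),f(78,498,18)])
F=np.array([[100,75],[100,-150],[-130,-150],[-130,75.]])
wc,fc=W.mean(0),F.mean(0);U,S,V=np.linalg.svd((F-fc).T@(W-wc));R=V.T@U.T;t=wc-R@fc
print("yaw",np.arctan2(R[1,0],R[0,0]),"t",t,"res",(F@R.T+t-W).round(1).tolist())
np.savez("fix.npz",R=R,t=t)
fx=lambda w:(R.T@(w-t)).round(1)
for n,a in dict(footL=(175,455,65),footR=(278,463,65),pivot=(467,252,62),tip=(575,425,54),stopR=(325,125,72-18),fenceEnd=(140,362,54),head=(255,220,60)).items(): print(n,f(*a),fx(f(*a)))
# side view checks
g=lambda x,y,z:onz("side",x/5+290,y/5+120,z)[:2]
for n,a in dict(BL=(52,237,18),BR=(295,540,18),TR=(660,322,18),footL=(133,212,65),footR=(183,275,65),tip=(428,450,54)).items(): print(n,g(*a),fx(g(*a)))
A=lambda x,y:(R@[x,y]+t).round(1)
print(A(-100,0),A(60,0),A(0,-105),env.state())
E
```

```text
yaw -0.08530999056152669 t [598.79069527 132.03552584] res [[0.9, 1.1], [0.0, -0.8], [-0.6, -1.2], [-0.3, 0.9]]
footL [488.2 166.5] [-113.1   24.9]
footR [485.4 117.1] [-111.7  -24.5]
pivot [593.3  27.9] [   3.4 -104.2]
tip [509.7 -25.7] [ -75.3 -164.8]
stopR [659.6  98.7] [ 63.4 -28. ]
fenceEnd [536.7 185.8] [-66.4  48.3]
head [608.  131.7] [9.2 0.5]
BL [478.9 213.8] [-126.4   71.3]
BR [456.9 -12.9] [-129.  -156.5]
TR [687.4 -26.6] [ 101.8 -150.5]
footL [498.4 166.3] [-102.9   25.6]
footR [492.5 117.8] [-104.7  -23.2]
tip [521.6 -30.7] [ -63.  -168.7]
[499.2 140.6] [658.6 126.9] [589.8  27.4] {'t': 0.1, 'joints': array([ 1.22239478e+00,  4.91527250e-01,  1.55940286e+00, -1.01708507e-05,
        1.09166011e+00, -1.05604063e-01]), 'qvel': array([ 7.79673243e-04, -3.12608587e-03, -4.28541305e-03,  1.87916219e-03,
        5.93477453e-05, -3.31170240e-04]), 'tau': array([ 2.91208577e-03, -6.13617539e+01, -2.58605307e+01,  6.93804002e-02,
        4.70148353e-02, -4.43105861e-06]), 'eef_pos': array([150.17791073, 606.48915172, 231.09784518]), 'tcp_rot': array([-3.14059970e+00, -9.61803685e-05,  2.89879982e+00]), 'ft_force': array([-0.07354294,  0.37010667, -0.08944364]), 'moment': array([-0.01986601, -0.05494585,  0.00625934]), 'grip_force': 0.0, 'opening': 0.998837391618436}
```

drive_tool(deltas="0.18 -0.28 0 0.025;0.18 -0.28 0 0.025;0.18 -0.28 0 0;0.18 -0.28 0 0;0.18 -0.28 0 0;0.18 -0.28 0 0;0.18 -0.28 0 0;0.18 -0.28 0 0;0.18 -0.28 0 0;0.18 -0.28 0 0", gripper=1)

```text
t: 0.93
eef_pos: [330.7, 325.2, 231.6]
tcp_rot: [-3.142, -0.0, 3.056]
ft_force: [1.4, 1.0, 0.1]
opening: 0.355
grip_force: 0.0
```

drive_tool(deltas="0.2 -0.3 0 0;0.2 -0.3 0 0;0.2 -0.3 0 0;0.2 -0.3 0 0;0.2 -0.3 0 0;0.18 -0.3 0 0;0 0 -0.4 0;0 0 -0.4 0;0 0 -0.4 0;0 0 0 0")

```text
t: 1.77
eef_pos: [445.5, 145.8, 106.2]
tcp_rot: [-3.139, -0.01, 3.055]
ft_force: [-0.8, -0.1, -0.2]
opening: 0.003
grip_force: 0.0
```

drive_tool(deltas="0 0 -0.3 0;0 0 -0.2 0;0 0 -0.15 0;0 0 0 0;0 0 0 0")

```text
t: 2.18
eef_pos: [448.6, 146.9, 47.7]
tcp_rot: [3.142, -0.0, 3.056]
ft_force: [-0.0, 0.9, -0.4]
opening: 0.004
grip_force: 0.0
```

```bash
python3 - <<'E'
from h import *
im,D=env.read_camera("side");s=cv2.resize(im[110:235,270:430],None,fx=5,fy=5)
cv2.imwrite("pics/c2.png",s[:,:,::-1])
z=np.load("fix.npz");print(z["R"].T@(env.state()["eef_pos"][:2]-z["t"]))
E
```

```text
[-150.66194339    2.06430899]
```

View pics/c2.png

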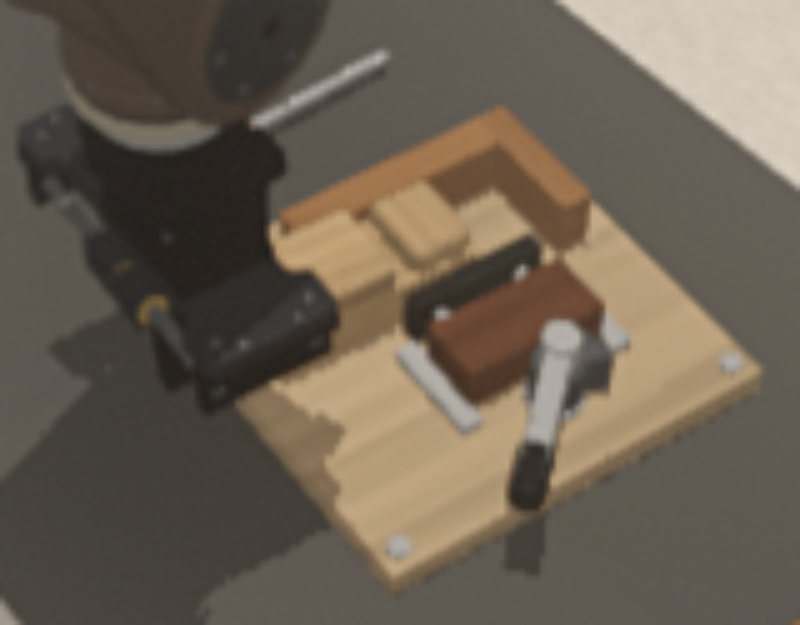

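The picture shows the closed fingers behind the foot end, on the channel line. The blank's far corner is at (390,275), untouched. Now I push.

drive_tool(deltas="0.1 -0.02 -0.04 0;0.1 -0.015 0 0;0.05 -0.005 0 0;0.04 -0.003 0 0;0.04 -0.003 0 0;0.04 -0.003 0 0;0.04 -0.004 0 0;0.04 -0.003 0 0;0.04 -0.004 0 0;0.04 -0.003 0 0")

```text
t: 3.07
eef_pos: [501.5, 140.4, 42.7]
tcp_rot: [3.142, -0.0, 3.056]
ft_force: [-2.4, 0.6, 2.4]
opening: 0.006
grip_force: 1.3
```

drive_tool(deltas="0.04 -0.003 0 0;0.04 -0.004 0 0;0.04 -0.003 0 0;0.03 -0.003 0 0;0.03 -0.003 0 0;0.02 -0.002 0 0;0 0 0 0")

```text
t: 3.65
eef_pos: [521.9, 138.5, 42.6]
tcp_rot: [3.141, 0.001, 3.056]
ft_force: [0.3, 0.0, -0.1]
opening: 0.008
grip_force: 0.0
```

drive_tool(deltas="0.02 -0.002 0 0;0.02 -0.002 0 0;0.01 -0.001 0 0;0 0 0 0")

```text
t: 3.98
eef_pos: [526.6, 138.1, 42.6]
tcp_rot: [3.141, 0.0, 3.056]
ft_force: [0.4, -0.6, -0.1]
opening: 0.005
grip_force: 0.0
```

drive_tool(deltas="0.01 -0.001 0 0;0.01 -0.001 0 0;0 0 0 0")

```text
t: 4.23
eef_pos: [528.4, 137.9, 42.6]
tcp_rot: [3.141, 0.0, 3.056]
ft_force: [-0.9, 0.0, -0.9]
opening: 0.008
grip_force: 0.2
```

drive_tool(deltas="0.01 -0.001 0 0;0.01 -0.001 0 0")

```text
t: 4.4
eef_pos: [529.9, 137.7, 42.7]
tcp_rot: [-3.142, -0.001, 3.056]
ft_force: [-9.6, 1.9, 7.9]
opening: 0.008
grip_force: 4.9
```

drive_tool(deltas="0.01 -0.001 0 0;0.005 0 0 0")

```text
t: 4.57
eef_pos: [529.8, 137.7, 42.7]
tcp_rot: [-3.141, -0.004, 3.056]
ft_force: [-13.1, 1.9, 10.5]
opening: 0.002
grip_force: 6.6
```

drive_tool(deltas="-0.1 0.009 0 0;-0.3 0.026 0 0;-0.3 0 0.4 0;-0.3 0 0.4 0;-0.2 0.2 0.3 0;0 0.3 0.1 0;0 0 0 0")

```text
t: 5.15
eef_pos: [422.2, 194.2, 152.4]
tcp_rot: [3.139, 0.006, 3.057]
ft_force: [0.5, -0.3, 0.1]
opening: 0.005
grip_force: 0.0
```

```bash
python3 - <<'E'
from h import *
im,D=env.read_camera("side");s=cv2.resize(im[110:310,290:490],None,fx=3,fy=3,interpolation=cv2.INTER_CUBIC)
t,_=env.read_camera("top");t=cv2.resize(t[110:210,255:365],None,fx=6,fy=6,interpolation=cv2.INTER_CUBIC)
cv2.imwrite("pics/s3.png",s[:,:,::-1]);cv2.imwrite("pics/t3.png",t[:,:,::-1])
print(env.state()["joints"],env.state()["eef_pos"])
E
```

```text
[ 2.84073160e-01  3.81225377e-01  2.03719985e+00 -4.69546858e-05
  7.20894875e-01 -1.20302941e+00] [421.72844588 191.77502992 149.8537649 ]
```

View pics/s3.png

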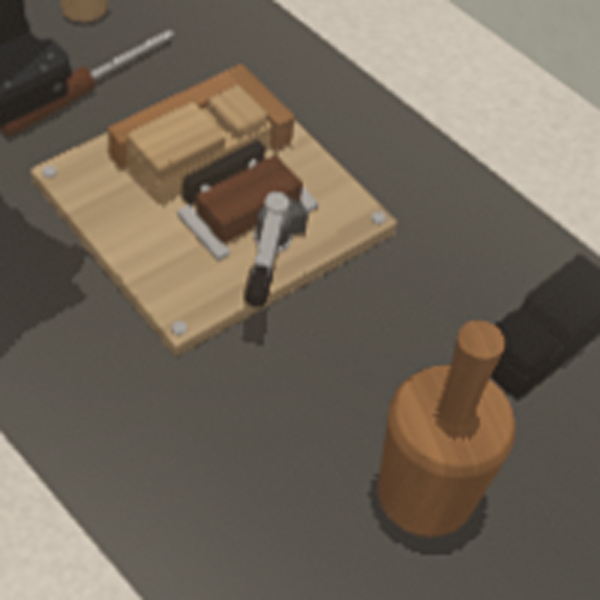

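View pics/t3.png

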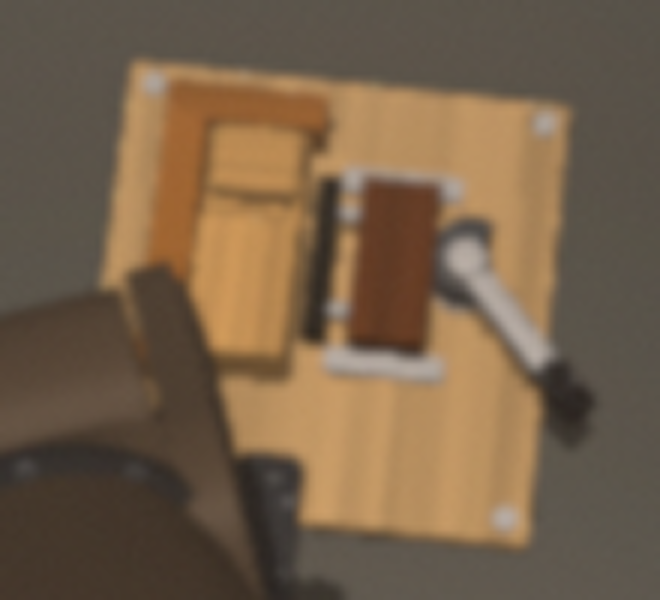

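The figure's head is against the stop (top crop 265,125) and it lies flat in the channel. The lever is still at its start, with its sleeve at (568,400). In the side crop the mallet stands at (430,500), clear of the board.

```bash
python3 - <<'E'
from h import *
z=np.load("fix.npz");R,t=z["R"],z["t"]
print("mallet",onz("side",430/3+290,500/3+110,0), onz("top",418,178,130))
f=lambda x,y,z:onz("top",(x+.5)/6-.5+255,(y+.5)/6-.5+110,z)[:2]
for p in [(548,363,54),(568,400,54)]:
    d=R.T@(f(*p)-t)-[0,-105];print(np.hypot(*d),np.degrees(np.arctan2(d[1],d[0]))%360-215)
def P(th,off,r=78):
    a=np.radians(th);return (R@(np.array([0,-105])+r*np.array([np.cos(a),np.sin(a)])-off*np.array([-np.sin(a),np.cos(a)]))+t).round(1)
print("pre",P(221,45))
prev=None
for th in range(216,322,7):
    p=P(th,19.5);print(th,p,None if prev is None else (p-prev).round(1));prev=p
E
```

```text
mallet [ 529.1 -223.     0. ] [ 502.2 -204.9  130. ]
63.54610117786777 8.802703838092157
84.03016283358647 6.162875955867094
pre [500.3  17.8]
216 [513.    3.8] None
223 [516.4  -5.4] [ 3.4 -9.2]
230 [521.  -14.1] [ 4.6 -8.7]
237 [526.6 -22.2] [ 5.6 -8.1]
244 [533.1 -29.5] [ 6.5 -7.3]
251 [540.4 -36. ] [ 7.3 -6.5]
258 [548.5 -41.6] [ 8.1 -5.6]
265 [557.2 -46.1] [ 8.7 -4.5]
272 [566.4 -49.5] [ 9.2 -3.4]
279 [576.  -51.8] [ 9.6 -2.3]
286 [585.7 -52.9] [ 9.7 -1.1]
293 [595.6 -52.8] [9.9 0.1]
300 [605.3 -51.5] [9.7 1.3]
307 [614.8 -49. ] [9.5 2.5]
314 [623.9 -45.4] [9.1 3.6]
321 [632.5 -40.7] [8.6 4.7]
```

drive_tool(deltas="0.11 -0.25 0 -0.038;0.11 -0.25 0 -0.038;0.11 -0.25 0 -0.038;0.11 -0.25 0 -0.038;0.11 -0.25 0 -0.038;0.11 -0.25 0 -0.038;0.12 -0.24 0 -0.038;0 0 0 0;0 0 -0.2 0;0 0 -0.2 0")

```text
t: 6.08
eef_pos: [499.7, 16.1, 108.6]
tcp_rot: [3.141, 0.001, 2.22]
ft_force: [0.5, 0.5, 0.1]
opening: 0.006
grip_force: 0.0
```

drive_tool(deltas="0 0 -0.2 0;0 0 -0.2 0;0 0 -0.18 0;0 0 0 0;0 0 0 0")

```text
t: 6.5
eef_pos: [498.9, 16.9, 50.4]
tcp_rot: [-3.14, -0.002, 2.221]
ft_force: [0.3, 0.1, 0.4]
opening: 0.002
grip_force: 0.0
```

drive_tool(deltas="0.08 -0.1 0 0;0.06 -0.07 0 0;0.03 -0.05 0 0;0.022 -0.044 0 0.019;0.022 -0.044 0 0.019;0.025 -0.042 0 0.019;0.028 -0.04 0 0.019;0.03 -0.038 0 0.019")

```text
t: 7.17
eef_pos: [529.6, -26.1, 52.0]
tcp_rot: [3.141, -0.0, 2.521]
ft_force: [-2.0, 5.7, 0.6]
opening: 0.003
grip_force: 2.3
```

drive_tool(deltas="0.033 -0.036 0 0.019;0.036 -0.033 0 0.019;0.037 -0.032 0 0.019;0.04 -0.029 0 0.019;0.041 -0.027 0 0.019;0.043 -0.023 0 0.019;0.044 -0.022 0 0.019;0.046 -0.017 0 0.019;0.046 -0.017 0 0.019")

```text
t: 7.92
eef_pos: [565.6, -50.2, 52.0]
tcp_rot: [-3.141, -0.001, 3.059]
ft_force: [-6.2, -1.1, 2.4]
opening: 0.005
grip_force: 2.6
```

drive_tool(deltas="0.048 -0.012 0 0.019;0.048 -0.011 0 0.019;0.049 -0.006 0 0.019;0.049 -0.005 0 0.019;0.05 0 0 0.019;0.05 0.001 0 0.019;0.049 0.006 0 0.019;0.048 0.007 0 0.019")

```text
t: 8.58
eef_pos: [605.1, -53.0, 52.0]
tcp_rot: [-3.141, -0.001, -2.747]
ft_force: [-4.2, -6.4, 0.9]
opening: 0.006
grip_force: 3.3
```

drive_tool(deltas="0.047 0.012 0 0.019;0.047 0.013 0 0.019;0.03 0.01 0 0.014;0 0 0 0")

```text
t: 8.92
eef_pos: [618.1, -49.4, 52.0]
tcp_rot: [-3.14, -0.0, -2.584]
ft_force: [-1.8, -3.8, -0.6]
opening: 0.005
grip_force: 1.3
```

drive_tool(deltas="0.02 0.007 0 0.008;0.02 0.008 0 0.008;0.015 0.006 0 0.005;0 0 0 0")

```text
t: 9.25
eef_pos: [623.3, -47.3, 52.0]
tcp_rot: [-3.141, -0.0, -2.52]
ft_force: [-1.6, -5.5, 0.2]
opening: 0.004
grip_force: 2.6
```

drive_tool(deltas="0.012 0.007 0 0;0.008 0.006 0 0;0 0 0 0")

```text
t: 9.5
eef_pos: [625.2, -46.1, 52.0]
tcp_rot: [-3.141, -0.001, -2.521]
ft_force: [-2.7, -7.8, 0.6]
opening: 0.002
grip_force: 3.0
```

drive_tool(deltas="0.01 0.01 0 0;0.01 0.01 0 0;0 0 0 0")

```text
t: 9.75
eef_pos: [627.0, -44.6, 52.0]
tcp_rot: [-3.14, -0.001, -2.521]
ft_force: [-4.1, -11.5, -0.1]
opening: 0.006
grip_force: 4.8
```

drive_tool(deltas="0.01 0.01 0 0;0.005 0.005 0 0;0 0 0 0")

```text
t: 10.0
eef_pos: [627.3, -44.3, 51.9]
tcp_rot: [-3.141, -0.004, -2.52]
ft_force: [-11.1, -19.9, 4.1]
opening: 0.008
grip_force: 10.7
```

The force jumped to 23 N with no further motion, so the lever is at its rigid stop. I back off and check.

drive_tool(deltas="-0.1 -0.1 0 0;-0.2 -0.15 0 0;0 0 0.3 0;0 0 0.4 0;-0.2 0 0.4 0;-0.4 0 0.1 0;-0.4 0 0 0;-0.4 0 0 0;-0.2 0 0 0;0 0 0 0")

```text
t: 10.83
eef_pos: [436.2, -65.9, 169.5]
tcp_rot: [3.141, -0.0, -2.521]
ft_force: [0.5, -0.8, 1.3]
opening: 0.005
grip_force: 0.0
```

```bash
python3 - <<'E'
from h import *
im,D=env.read_camera("side");s=cv2.resize(im[110:235,300:420],None,fx=4,fy=4,interpolation=cv2.INTER_CUBIC)
t,_=env.read_camera("top");t=cv2.resize(t[110:210,255:365],None,fx=5,fy=5,interpolation=cv2.INTER_CUBIC)[:500]
s=s[:500,:250*2-250+0] if 0 else cv2.resize(s,(250,260))
o=np.zeros((500,800,3),np.uint8);o[:,:550]=t;o[:260,550:]=s
cv2.imwrite("pics/f.png",o[:,:,::-1])
E
```

```text
(no output)
```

View pics/f.png

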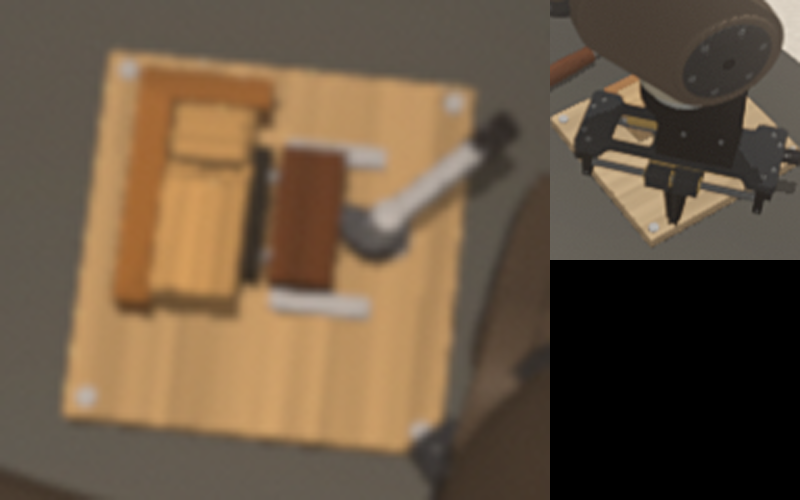

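The head is against the stop (210,103), the pad presses the figure to the fence, and the lever points up-right from (387,215) to (510,125). I'll check the lever angle in numbers.

```bash
python3 - <<'E'
from h import *
z=np.load("fix.npz");R,t=z["R"],z["t"]
im,_=env.read_camera("top");c=im[110:210,255:365].astype(int)
g=R.T
f=lambda u,v,z:g@(onz("top",u,v,z)[:2]-t)
hsv=cv2.cvtColor(im,cv2.COLOR_RGB2HSV)
# bar: bright, unsaturated
m=((hsv[...,1]<50)&(hsv[...,2]>120)).astype(np.uint8);n,l,s,ce=cv2.connectedComponentsWithStats(m)
for i in range(1,n):
    x,y,w,h,a=s[i]
    if 330<=x<=352 and 130<y<158 and a>20:
        v,u=np.nonzero(l==i);P=np.array([f(a,b,62) for a,b in zip(u,v)]).astype(np.float32)
        L=cv2.fitLine(P,cv2.DIST_L2,0,.01,.01).ravel();print(s[i],np.degrees(np.arctan2(L[1],L[0]))%180+180,L[2:])
for p in [(387,215,62),(503,130,54)]: print(f((p[0]+.5)/5-.5+255,(p[1]+.5)/5-.5+110,p[2]))
E
```

```text
[   0.21132748 -103.29316466]
[  62.02655282 -166.55617056]
```

The measured angle is 314.3°, so q ≈ 1.73, which matches the rigid stop within measuring error.

```bash
python3 -c "
from cell import env
print(env.job_done())"
```

```text
the job is handed in; nothing more can be done
None
```

The job is handed in: the figure's head rests against the end stop, the lever is round to its rigid stop with the jaw holding the figure, and the mallet, gouge and finished figure were left untouched (about 11 s of the 48 s used).

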